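Draw a squeegee from its rack and hold its blade to the inspection camera

ROBOT

A 6-joint arm with a two-finger parallel gripper is mounted at the origin on the work surface. World frame = base frame: x ahead of the robot, y to its left, z up, the work surface at z = 0. Lengths are in m, angles in degrees, forces in N, time in s.
With the tool pointing down it reaches from about 0.225 to 0.725 m from the base axis. Payload 3.1 kg.
Tool frame: the origin (TCP) lies at the very end of the fingers, on their centre line; the grasp point (between the pads) lies 19 mm behind it; z points along the fingers, y is the line along which they close (so a half turn about z gives the same grasp; the last joint's range is limited). The gripper opens to 85 mm and grips with 20 to 120 N. Pads are 22 mm wide; open, the fingers measure 114 mm over their backs; the gripper's body (76 mm by 85 mm) begins 54 mm behind the grasp point. The pads swing forward as they close: fully open they stand 13 mm farther back than shut.
Start: joints at [68.079, 2.75, 5.684, 92.934, 0, 82.678], TCP at [0.132, 0.508, 0.231] pointing down, gripper open.
Joint ranges: [-166.93, 166.93], [-56.73, 111.36], [-69.38, 81.34], [-121.58, 131.49], [-85.45, 84.26], [-180, 180]. Speed limits (degrees/s): [159.86, 159.86, 180, 180, 180, 180].

INTERFACE

Orientations are given as [roll, pitch, yaw] about the fixed x, y, z axes, in that order (R = Rz(yaw) Ry(pitch) Rx(roll)).
In Python, from workcell import manip gives the robot as it stands.
- The arm moves only by the tool arm_command, never from a script. Its argument "moves" is a list of rows, each a list of 3 entries, a list of its own where there are three numbers: the shift along the tool's x, y, z in m, then the turn about the tool's z in degrees, then the opening, from 0 (shut) to 1 (fully open). In form: [[[dx, dy, dz], turn, claw], ...]. A call has exactly 10 rows; each row shifts and turns the commanded pose from where the row before left it, along the tool's axes as they then stand; what a row does not reach is not made up. A row lasts 1/10 s, in which the tool goes at most 50 mm and 8.59 degrees, less where a joint would pass 70% of its speed; a pose out of reach is approached as far as the arm can. A call with a gripper value outside its range is refused whole. The fingers move at their own pace and stop on an object; "force" is the grip in N (left out, the last holds). Time passes only in rows, so rows that do not move let the fingers close, or fill a call up. It gives the time, the measured TCP pose, the force, the opening and the grip force at its end, in the units of the state.
- manip.state(): the state, without advancing time (a new reading comes with each control period).
- manip.capture(name): name is "scene" or "top" or "wrist"; returns (picture, depth): 400x640x3 uint8, blue, green, red; 400x640 float32, m along the optical axis (not along the pixel's ray), 0 where there is no reading.
- manip.calibration(name): a dict with "vertical_fov" (degrees; the focal length in pixels is half the picture's height over the tangent of half this angle, whatever the lens; pixels are square), "cx", "cy" (the principal point, pixels), "world_from_camera" (4x4, takes a point from camera to world coordinates); the wrist camera has in their place "mount" (4x4, takes a point from camera to tool coordinates, whose origin is the TCP and whose axes are the flange's). Camera axes: x right, y up, looking along -z (the intrinsics and any distortion apply to the point x, -y, -z); pixel columns grow to the right and rows downward; lengths in m; the calibration is good to about 2 mm. A picture is of the moment at which its call begins: read the wrist's pose just before it. calibration takes no time and is no camera call.
- manip.finish_job(): hands the job in; it is judged then, once.
Trained networks look in the newest picture that a camera, given by its name, has taken for a name from the list of things; names that differ only in an ending like _2 or _b are one class to them, and where a whole thing is asked for, a point or a joint stands for the part that bears it (a point fixed in the world has none). Each returns a list of dicts, best first, with "p" (0 to 1); they miss things now and then, are a little off and sometimes report something else, mostly with a low value. They report only what shows in the picture. A call takes as long as a camera call. They do not tell look-alikes from the thing itself.
- manip.look_for(camera, thing): "box" ([left, top, right, bottom] in pixels, round what is visible of it).
- manip.spot_point(camera, thing): "point" ([column, row] in pixels: a listed point, or the origin of a listed thing).
The state is a dict: "time": time; "joint_positions": joint angles; "qd": joint speeds; "tau": joint torques, N m; "tool_pos": TCP position; "orientation": TCP orientation; "ft_force": force on the tool from outside, world axes, zero at the start; "torque": the same for the moment, N m; "opening": finger opening in m; "grip_force": force on a finger pad.
Only numpy, scipy, OpenCV 4.12 (cv2) and the standard library are available. Lean on these libraries where they do the work, as an engineer would, in place of code of your own. Each camera call takes 0.05 s, during which the arm holds its last target. There are 200 camera calls.

TASK

Turn the keeper on the squeegee rack clockwise until its arm points at the mark pin and leave it there, then draw the squeegee up out of the rack and hold it up in front of the inspection camera: middle of the blade edge about 12 cm straight out from the lens and at lens height, the edge level and square to the camera's line of sight, the squeegee tipped about 40 degrees from upright so that the blade points towards the camera. Finish while still holding it there, still and gripped only by the robot. Do not bump the camera or disturb the other things on the table.

Things in the scene. Friction and masses are not known exactly. Their poses are not given: they have to be found in the camera images.
- rack: Fixed rack. Origin: on the table under the slot's middle, z up. Two aluminium plates, tops 90 mm above the table, run along its y axis (178 mm long) with a 20 mm slot between them in which the squeegee hangs. Blue base plate 110 x 250 x 12 mm. A steel post (18 mm dia.) at y = -112 mm carries the keeper.
- squeegee: Squeegee in the rack, 160 mm long (y), about 0.3 kg, even about its middle. Origin: middle of the blade edge; z up to the handle top. Green blade z 0-30 mm, 9 thick; clamp z 25-56, 16 thick; wooden handle z 55-115, 30 thick (x), flat faces. Hangs upright, handle shoulders on the plates, edge 35 mm and handle top 150 mm above the table, y along the rack's y. Both sides alike.
- handle (a point): Middle of the squeegee's length, inside the wooden handle, 92 mm from the blade edge: a good place to pinch across the 30 mm thickness.
- keeper (a joint): Keeper angle about its upright post, rad, growing clockwise seen from above. 0: arm along the rack's +y axis, 3 mm above the end of the squeegee handle, so the squeegee cannot be lifted. 1.35: arm points straight at the mark, squeegee free. Stiff (about 0.06 N m), stays where left; its bar stands 55 mm above the handle top, so carry the squeegee clear of it; turns from -0.5 to 1.9.
- keeper_grip (a point): On the keeper's axis, 188 mm above the table, in the middle of its grip: an upright black bar 12 mm thick, 44 mm long, from 165 to 205 mm above the table. The bar lies along the keeper's arm.
- keeper_tip (a point): On the pointed tip of the keeper's arm, 54 mm from its axis, 163 mm above the table (the arm is 16 mm wide, 10 mm thick and reaches out on one side of the axis only).
- mark (a point): The mark: top of a small fixed upright brass pin (9 mm dia.) at the end of a short dark steel strip from the post, 70 mm from the keeper's axis, 162 mm above the table.
- camera: Fixed inspection camera on a post, 210 mm tall, 100 x 100 mm base. Origin on the table under it; z up. It looks level along its own -x axis (towards the robot side).
- lens (a point): Middle of the camera's front glass, 180 mm above the table; the lens barrel is 44 mm across. Its axes are the camera's: -x is straight out of the lens, y to the side.
- ink_tub: Bystander, leave alone: closed white ink tub, 100 mm across, 110 mm tall. Origin: centre of its underside.
- spray_can: Bystander, leave alone: upright spray can, 66 mm across, 190 mm tall. Origin: centre of its underside.
- ink_pot: Bystander, leave alone: small closed ink pot behind the rack, 64 mm across, 75 mm tall. Origin: centre of its underside.
- tape_roll: Bystander, leave alone: roll of tape lying flat, 100 mm across, 25 mm tall. Origin: centre of its underside.
- small_squeegee: Bystander, leave alone: shorter squeegee (110 mm long) lying flat on the table in front of the camera, 30 mm tall. Origin: centre of its underside.
- spatula: Bystander, leave alone: ink spatula lying on the table. Origin: centre of its underside.
- screwdriver: Bystander, leave alone: screwdriver lying on the table. Origin: centre of its underside.
There are look-alikes about, which are no part of the job. Of the things like the camera, leave any that is yellow; of the rest the smaller one is meant.

How it is judged:
By the outcome, as a careful person would: the job done as asked, in the order asked, and still so for the second after the job is handed in, while the arm keeps its last pose, push and grip.
It also fails if it takes over 54 s, if anything falls off the work surface, if the arm or the gripper's body presses on something with over 40 N, if the wrist force passes 120 N, or if a joint passes its speed limit or range.

## Working session

There is one attempt and no reset: what is moved stays moved. The work goes in short steps, Python scripts to look and compute and a tool call to move; the robot and the scene stay as the last step left them, time stands still between calls to the robot, and variables do not carry over. Pictures are saved under pics/ and viewed, at most 10 in all, crops included, and the job is handed in when it is done.

Besides the shell and the picture viewer there is one more tool, called after "Request:" in YAML: its name, and indented under it one key for each argument. arm_command: Moves the arm, as the interface text tells. Its arguments: {"type":"object","properties":{"moves":{"type":"array","items":{"type":"array"}},"force":{"type":"number"}},"required":["moves"]}

```bash
ls; mkdir -p pics
python3 - <<'E'
from workcell import manip
import cv2,numpy as np
s=manip.state();print({k:np.round(v,3).tolist() for k,v in s.items()})
for c in("scene","top"):
    p,d=manip.capture(c);cv2.imwrite(f"pics/{c}0.png",p);np.save(f"pics/{c}0.npy",d)
    k=manip.calibration(c);print(c,{a:(np.round(b,4).tolist() if not isinstance(b,str) else b) for a,b in k.items()})
    for t in("rack","squeegee","camera","keeper_grip"):
        print(t,[(np.round(x["box"]).tolist(),round(x["p"],2)) for x in manip.look_for(c,t)])
print(manip.calibration("wrist"))
E
```

```text
pics
{'time': 0.0, 'joint_positions': [68.078, 2.792, 5.588, 92.935, 0.0, 82.678], 'qd': [0.077, -0.015, -0.039, -0.071, 0.114, -0.043], 'tau': [0.002, -33.878, 32.002, 0.02, 0.0, 0.0], 'tool_pos': [0.132, 0.507, 0.23], 'orientation': [-179.862, -0.018, 165.4], 'ft_force': [0.496, -0.14, 0.508], 'torque': [0.039, -0.02, 0.034], 'grip_force': 0.0, 'opening': 0.085}
scene {'vertical_fov': 42.9451, 'cx': 313.6104, 'cy': 199.6758, 'world_from_camera': [[0.7493, -0.4733, 0.4632, 1.3124], [0.6623, 0.5368, -0.5227, -0.933], [-0.0013, 0.6984, 0.7157, 1.3909], [0.0, 0.0, 0.0, 1.0]]}
rack [([316.0, 169.0, 379.0, 217.0], 0.65)]
squeegee []
camera [([283.0, 259.0, 326.0, 329.0], 0.96), ([138.0, 190.0, 209.0, 274.0], 0.85), ([296.0, 210.0, 336.0, 271.0], 0.71)]
keeper_grip [([329.0, 168.0, 344.0, 180.0], 0.76)]
top {'vertical_fov': 54.0902, 'cx': 318.8938, 'cy': 196.7196, 'world_from_camera': [[-0.0042, 0.9871, -0.1599, 0.335], [-1.0, -0.0053, -0.0065, -0.0326], [-0.0073, 0.1599, 0.9871, 1.3206], [0.0, 0.0, 0.0, 1.0]]}
rack [([215.0, 183.0, 296.0, 229.0], 0.84)]
squeegee [([220.0, 195.0, 274.0, 213.0], 0.7), ([264.0, 201.0, 285.0, 211.0], 0.69)]
camera [([330.0, 151.0, 362.0, 192.0], 0.73), ([379.0, 235.0, 438.0, 245.0], 0.69), ([412.0, 262.0, 492.0, 331.0], 0.67), ([453.0, 157.0, 473.0, 238.0], 0.58), ([378.0, 114.0, 422.0, 166.0], 0.56)]
keeper_grip [([262.0, 202.0, 289.0, 213.0], 0.47)]
{'vertical_fov': 70.57617661406596, 'cx': 315.64000066626016, 'cy': 197.81269100665014, 'mount': array([[-2.56198701e-04,  9.62757802e-01,  2.70365212e-01,
         6.87563881e-02],
       [ 9.99999964e-01,  2.68330920e-04, -7.91150307e-06,
        -5.43609523e-04],
       [-8.01642074e-05,  2.70365201e-01, -9.62757837e-01,
        -1.43862807e-01],
       [ 0.00000000e+00,  0.00000000e+00,  0.00000000e+00,
         1.00000000e+00]])}
```

View pics/scene0.png

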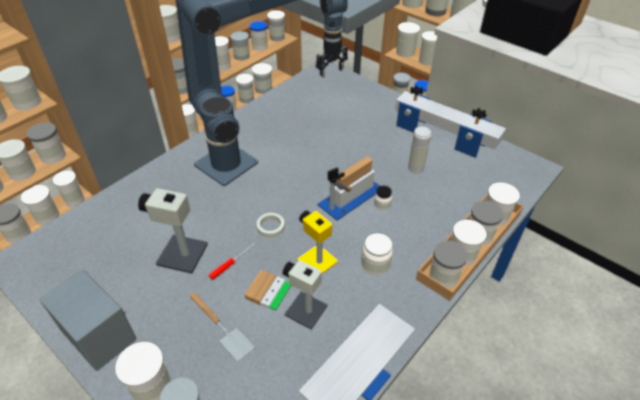

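View pics/top0.png

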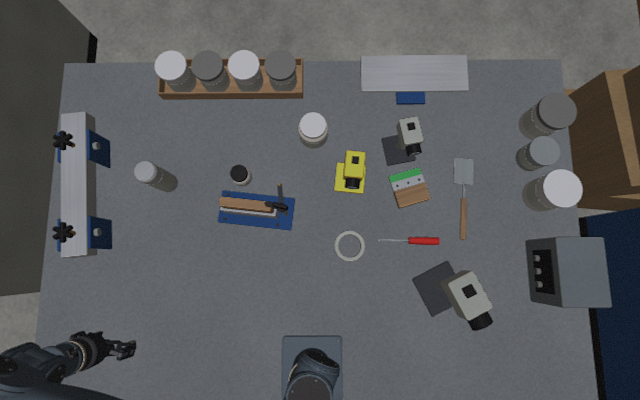

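The rack is at top (255,208), with its keeper at (280,206) and the mark pin at (281,185). The camera I want is the small white one at top (410,140). The yellow one at (350,170) and the big one at (465,300) are the look-alikes. Next I'll measure coarsely by combining the two views.

```bash
cat > h.py <<'E'
from workcell import manip
import numpy as np, cv2
from scipy.spatial.transform import Rotation as R
def T_of(c,s=None):
    k=manip.calibration(c)
    if c!="wrist": return np.array(k["world_from_camera"])
    T=np.eye(4);T[:3,:3]=R.from_euler("xyz",s["orientation"],degrees=True).as_matrix();T[:3,3]=s["tool_pos"]
    return T@np.array(k["mount"])
def ray(c,px,T):
    k=manip.calibration(c);f=200/np.tan(np.radians(k["vertical_fov"])/2)
    d=np.array([(px[0]-k["cx"])/f,-(px[1]-k["cy"])/f,-1.0])
    return T[:3,3],T[:3,:3]@d
def on_z(c,px,z,T):
    o,d=ray(c,px,T);return o+d*(z-o[2])/d[2]
def tri(obs):
    A=np.zeros((3,3));b=np.zeros(3)
    for o,d in obs:
        d=d/np.linalg.norm(d);P=np.eye(3)-np.outer(d,d);A+=P;b+=P@o
    p=np.linalg.solve(A,b)
    return p,[np.linalg.norm(np.cross(d/np.linalg.norm(d),p-o)) for o,d in obs]
def depth_pt(c,px,dep,T):
    o,d=ray(c,px,T);return o+d*dep[int(round(px[1])),int(round(px[0]))]
def pix(c,p,T):
    k=manip.calibration(c);f=200/np.tan(np.radians(k["vertical_fov"])/2)
    q=T[:3,:3].T@(np.asarray(p)-T[:3,3]);return np.array([k["cx"]-f*q[0]/q[2],k["cy"]+f*q[1]/q[2]])
E
python3 - <<'E'
from h import *
print([a for a in dir(manip) if a[0]!='_'])
res={}
for c in("scene","top"):
    T=T_of(c);dep=np.load(f"pics/{c}0.npy")
    for t in("rack","handle","keeper_grip","keeper_tip","mark","lens","camera","spray_can","ink_tub","ink_pot"):
        for x in manip.spot_point(c,t)[:3]:
            px=x["point"];print(c,t,np.round(px,1),round(x["p"],2),np.round(depth_pt(c,px,dep,T),3))
            res.setdefault(t,{}).setdefault(c,[]).append(ray(c,px,T))
for t,v in res.items():
    if len(v)==2:
        for a in v["scene"]:
            for b in v["top"]:
                p,e=tri([a,b])
                if max(e)<.012: print(t,np.round(p,3),np.round(e,3))
E
```

```text
['MotionError', 'calibration', 'capture', 'finish_job', 'look_for', 'spot_point', 'state']
scene rack [349.6 196.6] 0.7 [0.523 0.162 0.031]
scene handle [351.5 173.7] 0.56 [0.519 0.169 0.141]
scene keeper_grip [332.3 170.6] 0.73 [0.497 0.085 0.201]
scene keeper_tip [344.5 169.9] 0.59 [0.49  0.164 0.145]
scene mark [350.6 183.9] 0.78 [0.517 0.171 0.086]
scene lens [281.5 264.7] 0.98 [ 0.538 -0.224  0.006]
scene lens [143.8 201.1] 0.91 [ 0.19  -0.46   0.261]
scene lens [301.6 215.4] 0.85 [ 0.556 -0.137  0.195]
scene camera [180.9 255.2] 0.95 [ 0.256 -0.426  0.014]
scene camera [314.  261.4] 0.68 [ 0.616 -0.145  0.014]
scene camera [298.4 311.5] 0.63 [ 0.708 -0.323  0.014]
scene ink_tub [369.3 265.8] 0.73 [ 0.776 -0.052  0.038]
scene ink_tub [352.2 171.4] 0.21 [0.514 0.179 0.142]
scene ink_pot [383.2 204.2] 0.55 [0.643 0.21  0.035]
top rack [250.6 211.5] 0.95 [0.488 0.192 0.089]
top rack [244.1 180. ] 0.66 [0.597 0.223 0.054]
top handle [246.8 204.5] 0.78 [0.502 0.194 0.148]
top keeper_grip [278.7 205.6] 0.55 [0.49  0.09  0.207]
top keeper_grip [409.2 191. ] 0.33 [ 0.561 -0.325  0.032]

[... 522 characters left out ...]
ray_can [167.  180.4] 0.56 [0.591 0.465 0.087]
top ink_tub [313.3 132.1] 0.59 [ 0.74  -0.008  0.115]
top ink_pot [245.6 177.6] 0.67 [0.607 0.219 0.049]
rack [ 0.497  0.207 -0.018] [0.006 0.006]
handle [0.504 0.197 0.114] [0.004 0.004]
keeper_grip [0.492 0.092 0.193] [0. 0.]
keeper_tip [0.504 0.148 0.165] [0.001 0.001]
mark [0.565 0.099 0.168] [0.004 0.004]
lens [ 0.641 -0.309  0.182] [0.006 0.006]
lens [ 0.162 -0.455  0.24 ] [0.007 0.007]
lens [ 0.544 -0.126  0.177] [0. 0.]
camera [ 0.234 -0.421 -0.009] [0.005 0.005]
camera [ 0.6   -0.119 -0.024] [0.006 0.006]
camera [ 0.7   -0.305 -0.015] [0.008 0.008]
ink_tub [ 0.656 -0.014  0.362] [0.002 0.002]
ink_pot [ 0.622  0.234 -0.001] [0.007 0.007]
```

```bash
cat >> h.py <<'E'
def plan(target,turn,n,claw=1,Rm=None,p0=None,nd=4):
    """rows from present pose; straight world line, equal turn; simulates rounding"""
    s=manip.state()
    Rm=R.from_euler("xyz",s["orientation"],degrees=True) if Rm is None else Rm
    p=np.array(s["tool_pos"]) if p0 is None else np.array(p0);target=np.array(target);rows=[]
    for i in range(n):
        d=np.round(Rm.inv().apply((target-p)/(n-i)),nd);t=round(turn/n,2)
        p=p+Rm.apply(d);Rm=Rm*R.from_euler("z",t,degrees=True)
        rows.append([d.tolist(),t,claw])
    for i in range(0,n,10): print(str(rows[i:i+10]).replace(" ",""))
    print("end",np.round(p,4),np.round(Rm.as_euler("xyz",degrees=True),2));return p,Rm
E
python3 - <<'E'
from h import *
plan([.5,.13,.36],98.6,20,nd=3)
E
```

```text
[[[-0.023,-0.014,-0.006],4.93,1],[[-0.024,-0.012,-0.006],4.93,1],[[-0.025,-0.01,-0.006],4.93,1],[[-0.025,-0.007,-0.007],4.93,1],[[-0.026,-0.005,-0.006],4.93,1],[[-0.026,-0.003,-0.007],4.93,1],[[-0.026,-0.001,-0.006],4.93,1],[[-0.026,0.002,-0.007],4.93,1],[[-0.026,0.004,-0.006],4.93,1],[[-0.026,0.006,-0.007],4.93,1]]
[[[-0.025,0.008,-0.006],4.93,1],[[-0.024,0.01,-0.007],4.93,1],[[-0.023,0.012,-0.006],4.93,1],[[-0.022,0.014,-0.007],4.93,1],[[-0.021,0.016,-0.006],4.93,1],[[-0.019,0.018,-0.007],4.93,1],[[-0.018,0.02,-0.006],4.93,1],[[-0.016,0.021,-0.007],4.93,1],[[-0.014,0.022,-0.006],4.93,1],[[-0.012,0.024,-0.007],4.93,1]]
end [0.5004 0.1303 0.3603] [-180.     0.    66.8]
```

Run:
```python
from h import *
plan([.5,.13,.36],-98.6,20,nd=3)
```

```text
[[[-0.023,-0.014,-0.006],-4.93,1],[[-0.021,-0.016,-0.006],-4.93,1],[[-0.02,-0.017,-0.006],-4.93,1],[[-0.018,-0.019,-0.007],-4.93,1],[[-0.017,-0.02,-0.006],-4.93,1],[[-0.015,-0.022,-0.007],-4.93,1],[[-0.013,-0.023,-0.006],-4.93,1],[[-0.011,-0.024,-0.007],-4.93,1],[[-0.009,-0.025,-0.006],-4.93,1],[[-0.007,-0.025,-0.007],-4.93,1]]
[[[-0.004,-0.026,-0.006],-4.93,1],[[-0.002,-0.026,-0.007],-4.93,1],[[0.0,-0.026,-0.006],-4.93,1],[[0.003,-0.026,-0.007],-4.93,1],[[0.005,-0.026,-0.006],-4.93,1],[[0.007,-0.026,-0.007],-4.93,1],[[0.009,-0.025,-0.006],-4.93,1],[[0.011,-0.024,-0.007],-4.93,1],[[0.013,-0.023,-0.006],-4.93,1],[[0.015,-0.021,-0.007],-4.93,1]]
end [0.5    0.1303 0.3603] [180.  -0. -96.]
```

Request:
arm_command:
  moves:
    - [[-0.023,-0.014,-0.006],-4.93,1]
    - [[-0.021,-0.016,-0.006],-4.93,1]
    - [[-0.02,-0.017,-0.006],-4.93,1]
    - [[-0.018,-0.019,-0.007],-4.93,1]
    - [[-0.017,-0.02,-0.006],-4.93,1]
    - [[-0.015,-0.022,-0.007],-4.93,1]
    - [[-0.013,-0.023,-0.006],-4.93,1]
    - [[-0.011,-0.024,-0.007],-4.93,1]
    - [[-0.009,-0.025,-0.006],-4.93,1]
    - [[-0.007,-0.025,-0.007],-4.93,1]

```text
time: 2.5
tool_pos: [0.3178, 0.3187, 0.2956]
orientation: [-180.0, 0.0, -145.1]
ft_force: [-0.5, -0.0, -0.5]
opening: 0.0853
grip_force: 0.0
```

Request:
arm_command:
  moves:
    - [[-0.004,-0.026,-0.006],-4.93,1]
    - [[-0.002,-0.026,-0.007],-4.93,1]
    - [[0.0,-0.026,-0.006],-4.93,1]
    - [[0.003,-0.026,-0.007],-4.93,1]
    - [[0.005,-0.026,-0.006],-4.93,1]
    - [[0.007,-0.026,-0.007],-4.93,1]
    - [[0.009,-0.025,-0.006],-4.93,1]
    - [[0.011,-0.024,-0.007],-4.93,1]
    - [[0.013,-0.023,-0.006],-4.93,1]
    - [[0.015,-0.021,-0.007],-4.93,1]

```text
time: 3.5
tool_pos: [0.5007, 0.1295, 0.3605]
orientation: [-180.0, 0.0, -95.8]
ft_force: [0.1, 0.1, 0.5]
opening: 0.0853
grip_force: 0.0
```

```bash
cat > look.py <<'E'
from h import *
import sys,pickle
n=sys.argv[1];s=manip.state();p,d=manip.capture("wrist")
cv2.imwrite(f"pics/{n}.png",p);pickle.dump((s,d),open(f"pics/{n}.pkl","wb"));T=T_of("wrist",s)
print(s["time"],np.round(s["tool_pos"],4),np.round(s["orientation"],2),np.round(s["joint_positions"],1))
for t in sys.argv[2:]:
    for x in manip.spot_point("wrist",t)[:2]:
        print(t,np.round(x["point"],1),round(x["p"],2),np.round(depth_pt("wrist",x["point"],d,T),4))
E
python3 look.py w1 handle keeper_grip keeper_tip mark rack
```

```text
3.5 [0.5007 0.1295 0.3605] [-180.     0.   -95.8] [  7.1   6.1  24.4 108.3   0.  -77.1]
handle [316.7 221. ] 0.6 [0.5054 0.1913 0.1513]
keeper_grip [316.6 141.8] 0.73 [0.4948 0.0841 0.2065]
keeper_tip [313.6 183.6] 0.92 [0.5042 0.1403 0.1516]
mark [261.8 154.9] 0.73 [0.5619 0.0961 0.1644]
rack [319.  199.1] 0.57 [0.4994 0.1618 0.1506]
```

View pics/w1.png

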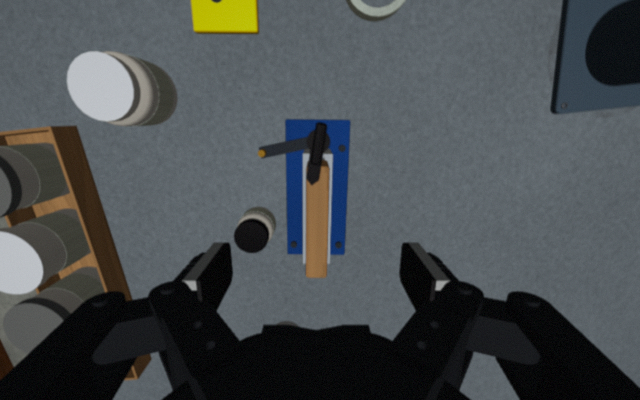

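The wrist picture shows the keeper bar at (318,140), its arm tip at (313,182), the mark pin at (262,153) and the handle at columns 305-328, rows 165-277. I'll now fit the parts from the depth.

```bash
cat >> h.py <<'E'
def cloud(c,d,T):
    k=manip.calibration(c);f=200/np.tan(np.radians(k["vertical_fov"])/2)
    v,u=np.mgrid[:400,:640];P=np.stack([(u-k["cx"])/f*d,-(v-k["cy"])/f*d,-d],-1)
    return P@T[:3,:3].T+T[:3,3]
def rect(P,m):
    q=(P[m][:,:2]*1000).astype(np.float32);(c,s,a)=cv2.minAreaRect(q);b=cv2.boxPoints((c,s,a))
    e=[b[1]-b[0],b[2]-b[1]];e=max(e,key=np.linalg.norm);az=np.degrees(np.arctan2(e[1],e[0]))%180
    return dict(n=len(q),c=np.round(np.array(c)/1000,4),size=np.round(s,1),az=round(float(az),2),z=np.round(np.median(P[m][:,2]),4))
E
python3 - <<'E'
from h import *
import pickle
s,d=pickle.load(open("pics/w1.pkl","rb"));P=cloud("wrist",d,T_of("wrist",s));im=cv2.imread("pics/w1.png").astype(int)
b,g,r=im[...,0],im[...,1],im[...,2]
v,u=np.mgrid[:400,:640];box=(u>225)&(u<360)&(v>110)&(v<290)
z=P[...,2]
def show(n,m):
    l,lab,st,_=cv2.connectedComponentsWithStats(m.astype(np.uint8));i=1+np.argmax(st[1:,4]);print(n,rect(P,lab==i))
show("handle",box&(z>.14)&(z<.157)&(r>g+25)&(g>b+10))
show("bar",box&(z>.195)&(z<.215))
show("arm",box&(z>.158)&(z<.18)&(u>295)&(r<70))
show("mark",box&(z>.15)&(z<.18)&(u<272)&(r>b+20))
show("strip",box&(z>.12)&(z<.18)&(u<300))
show("plates",box&(z>.08)&(z<.1)&(r>100))
show("base",box&(z<.03)&(b>r+50))
print("baseleft pts",np.round(P[125,290],4),np.round(P[250,343],4))
for t,px in(("mark",(262,153)),):print(np.round(P[153,260:265],3))
E
```

```text
handle {'n': 2077, 'c': array([0.5061, 0.1963]), 'size': array([156.7,  28.2]), 'az': 83.61, 'z': np.float64(0.151)}
bar {'n': 475, 'c': array([0.4929, 0.0867]), 'size': array([43.5, 12. ]), 'az': 75.03, 'z': np.float64(0.2058)}
arm {'n': 349, 'c': array([0.4999, 0.105 ]), 'size': array([63.3, 16.9]), 'az': 83.68, 'z': np.float64(0.1654)}
mark {'n': 54, 'c': array([0.5622, 0.0948]), 'size': array([ 8.5, 10.1]), 'az': 95.17, 'z': np.float64(0.1628)}
strip {'n': 492, 'c': array([0.541 , 0.0918]), 'size': array([51.4, 14.1]), 'az': 6.04, 'z': np.float64(0.1514)}
plates {'n': 363, 'c': array([0.5234, 0.196 ]), 'size': array([178.5,   7.4]), 'az': 83.39, 'z': np.float64(0.0911)}
base {'n': 2617, 'c': array([0.5034, 0.1868]), 'size': array([248.2, 107.6]), 'az': 84.14, 'z': np.float64(0.013)}
baseleft pts [0.5376 0.0668 0.0132] [0.4663 0.3053 0.014 ]
[[0.564 0.094 0.163]
 [0.563 0.094 0.163]
 [0.561 0.094 0.164]
 [0.56  0.094 0.163]
 [0.559 0.094 0.162]]
```

Run:
```python
from h import *
p,r=plan([.4928,.0868,.30],8.2,5,claw=.5)
p,r=plan([.4928,.0868,.1740],0,6,claw=.5,p0=p,Rm=r)
# second opinion on the bar direction: PCA of top points
import pickle
s,d=pickle.load(open("pics/w1.pkl","rb"));P=cloud("wrist",d,T_of("wrist",s));v,u=np.mgrid[:400,:640]
for lo,hi in((.195,.215),(.2,.212)):
    q=P[(u>290)&(u<350)&(v>110)&(v<200)&(P[...,2]>lo)&(P[...,2]<hi)][:,:2];e=np.linalg.svd(q-q.mean(0),full_matrices=False)[2][0];print(np.degrees(np.arctan2(e[1],e[0]))%180,q.mean(0))
```

```text
[[[0.0089,0.0004,0.0121],1.64,0.5],[[0.0089,0.0001,0.012],1.64,0.5],[[0.0089,-0.0001,0.0121],1.64,0.5],[[0.0089,-0.0003,0.012],1.64,0.5],[[0.0089,-0.0007,0.0121],1.64,0.5]]
end [0.4928 0.0868 0.3   ] [ 1.7997e+02  1.0000e-02 -1.0420e+02]
[[[0.0,-0.0,0.021],0.0,0.5],[[0.0,-0.0,0.021],0.0,0.5],[[0.0,-0.0,0.021],0.0,0.5],[[0.0,-0.0,0.021],0.0,0.5],[[0.0,-0.0,0.021],0.0,0.5],[[0.0,-0.0,0.021],0.0,0.5]]
end [0.4928 0.0868 0.174 ] [ 1.7997e+02  1.0000e-02 -1.0420e+02]
74.87813677073723 [0.49283239 0.08620074]
74.95973566797845 [0.49279958 0.08617428]
```

Request:
arm_command:
  moves:
    - [[0.0089,0.0004,0.012],1.84,0.5]
    - [[0.0089,0.0001,0.012],1.84,0.5]
    - [[0.0089,-0.0001,0.012],1.84,0.5]
    - [[0.0089,-0.0003,0.012],1.84,0.5]
    - [[0.0089,-0.0007,0.012],1.84,0.5]
    - [[0,0,0.03],0,0.5]
    - [[0,0,0.03],0,0.5]
    - [[0,0,0.03],0,0.5]
    - [[0,0,0.015],0,0.5]
    - [[0,0,0],0,0.5]

```text
time: 4.8
tool_pos: [0.4903, 0.0871, 0.1921]
orientation: [179.7, -0.1, -105.1]
ft_force: [-0.4, -0.5, -1.1]
opening: 0.0427
grip_force: 0.0
```

```bash
python3 look.py w2 mark
python3 - <<'E'
from h import *
import pickle
s,d=pickle.load(open("pics/w2.pkl","rb"));P=cloud("wrist",d,T_of("wrist",s))
print(s["opening"])
m=(P[...,2]>.195)&(P[...,2]<.212)&(abs(P[...,0]-.4928)<.04)&(abs(P[...,1]-.0868)<.04)
if m.sum()>20:print(rect(P,m))
plan([.4928,.0868,.174],0,2,claw=.5)
E
```

```text
4.8 [0.4903 0.0871 0.1921] [ 1.7965e+02 -1.0000e-01 -1.0513e+02] [  2.4  -1.2  -2.8  88.8   0.  -72.5]
0.04274715202533706
{'n': 2734, 'c': array([0.4871, 0.0839]), 'size': array([60.8, 43.2]), 'az': 14.33, 'z': np.float64(0.2058)}
[[[0.0001,-0.0002,0.0108],0.0,0.5],[[0.0,-0.0001,0.0108],0.0,0.5]]
end [0.4928 0.0868 0.174 ] [ 179.99    0.   -105.14]
```

View pics/w2.png

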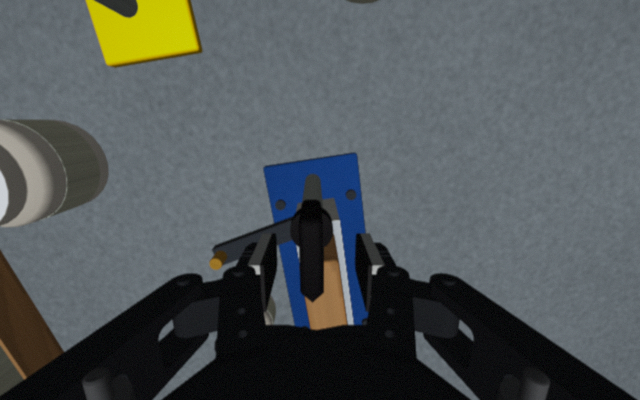

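The bar at (312,240) lies straight and nearly centred between the fingers (268 and 365). The arm was still settling when this was taken. Next I lower and grip.

Request:
arm_command:
  moves:
    - [[0,0,0.0107],0,0.5]
    - [[0,0,0.0107],0,0.5]
    - [[0,0,0],0,0.5]
    - [[0,0,0],0,0]
    - [[0,0,0],0,0]
    - [[0,0,0],0,0]
    - [[0,0,0],0,0]
    - [[0,0,0],0,0]
    - [[0,0,0],0,0]
    - [[0,0,0],0,0]
  force: 50

```text
time: 5.9
tool_pos: [0.4929, 0.0864, 0.1744]
orientation: [-180.0, 0.0, -105.2]
ft_force: [-3.3, 0.5, 5.0]
opening: 0.011
grip_force: 50.3
```

Request:
arm_command:
  moves:
    - [[0,0,0],3.5,0]
    - [[0,0,0],8,0]
    - [[0,0,0],8,0]
    - [[0,0,0],8,0]
    - [[0,0,0],8,0]
    - [[0,0,0],8,0]
    - [[0,0,0],8,0]
    - [[0,0,0],8,0]
    - [[0,0,0],6,0]
    - [[0,0,0],3,0]

```text
time: 6.9
tool_pos: [0.4921, 0.0874, 0.1744]
orientation: [179.9, -0.1, -173.8]
ft_force: [-5.0, 3.4, 4.7]
opening: 0.0113
grip_force: 50.5
```

```bash
python3 look.py w3 keeper_tip mark
python3 - <<'E'
from h import *
import pickle
s=manip.state();print(np.round(s["orientation"],2),s["time"],s["opening"],s["ft_force"],s["torque"])
E
```

```text
6.9 [0.4921 0.0874 0.1744] [ 1.7987e+02 -8.0000e-02 -1.7382e+02] [ 2.3 -1.3 -4.8 86.5  0.1 -3.9]
keeper_tip [318.7 321. ] 0.79 [0.5581 0.0963 0.1521]
mark [313.  339.1] 0.84 [0.4794 0.0848 0.2567]
[ 1.7987e+02 -8.0000e-02 -1.7368e+02] 7.05 0.010987084570147146 [-6.06210747  2.05539691  5.57205773] [ 0.46856298  1.05480875 -0.07526583]
```

View pics/w3.png

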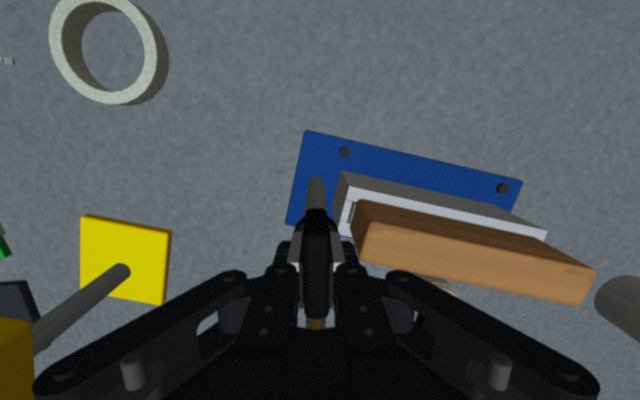

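The bar is gripped at (317,245) and the brass pin shows straight in line at (316,325). I'll release, rise straight up and check.

Request:
arm_command:
  moves:
    - [[0,0,0],0,0.4]
    - [[0,0,0],0,0.4]
    - [[0,0,0],0,0.4]
    - [[0,0,0],0,0.4]
    - [[0,0,-0.01],0,0.4]
    - [[0,0,-0.03],0,0.4]
    - [[0,0,-0.04],0,0.4]
    - [[0,0,-0.04],0,0.4]
    - [[0,0,-0.04],0,1]
    - [[0,0,0],0,1]

```text
time: 8.05
tool_pos: [0.4952, 0.0864, 0.3416]
orientation: [-179.9, 0.7, -173.7]
ft_force: [0.9, -0.1, 0.5]
opening: 0.0621
grip_force: 0.0
```

```bash
cat > keep.py <<'E'
from h import *
import pickle,sys
s,d=pickle.load(open(f"pics/{sys.argv[1]}.pkl","rb"));P=cloud("wrist",d,T_of("wrist",s));z=P[...,2]
im=cv2.imread(f"pics/{sys.argv[1]}.png").astype(int);b,g,r=im[...,0],im[...,1],im[...,2]
near=np.hypot(P[...,0]-.4928,P[...,1]-.0868)
def show(n,m):
    l,lab,st,_=cv2.connectedComponentsWithStats(m.astype(np.uint8))
    if l>1: print(n,rect(P,lab==1+np.argmax(st[1:,4])))
show("bar",(near<.035)&(z>.195)&(z<.215))
show("arm",(near<.06)&(near>.024)&(z>.155)&(z<.175)&(r<90))
show("mark",(near>.06)&(near<.085)&(z>.15)&(z<.175)&(r>b+20))
show("handle",(abs(P[...,0]-.506)<.05)&(abs(P[...,1]-.196)<.1)&(z>.14)&(z<.157)&(r>g+25)&(g>b+10))
E
python3 look.py w4 keeper_tip; python3 keep.py w4
```

```text
8.05 [0.4952 0.0864 0.3416] [-179.94    0.74 -173.7 ] [  2.2   2.   17.8 105.   -0.   -4.1]
keeper_tip [318.8 221.9] 0.66 [0.5532 0.0961 0.1527]
keeper_tip [399.8 185.3] 0.52 [0.4958 0.1886 0.151 ]
bar {'n': 475, 'c': array([0.4919, 0.0873]), 'size': array([43.2, 11.2]), 'az': 6.17, 'z': np.float64(0.2059)}
arm {'n': 180, 'c': array([0.5306, 0.0912]), 'size': array([28.9, 14.4]), 'az': 6.57, 'z': np.float64(0.1653)}
mark {'n': 424, 'c': array([0.5006, 0.1585]), 'size': array([25.6, 27.9]), 'az': 174.14, 'z': np.float64(0.1511)}
handle {'n': 2894, 'c': array([0.5049, 0.1973]), 'size': array([158.3,  29.2]), 'az': 83.16, 'z': np.float64(0.151)}
```

Run:
```python
from h import *
s=manip.state();print(s["tool_pos"],s["orientation"])
R0=R.from_euler("xyz",[180,0,-173.68],degrees=True)
p,r=plan([.5055,.1968,.245],103.0,14,nd=3,Rm=R0,p0=[.4928,.0868,.334])
plan([.5055,.1968,.108],0,5,Rm=r,p0=p)
```

```text
[0.49407649 0.08630234 0.33607191] [-179.97647058    0.25855626 -173.70331846]
[[[-0.002,0.008,0.006],7.36,1],[[-0.001,0.008,0.006],7.36,1],[[0.0,0.008,0.006],7.36,1],[[0.001,0.008,0.006],7.36,1],[[0.002,0.007,0.007],7.36,1],[[0.003,0.007,0.006],7.36,1],[[0.004,0.007,0.006],7.36,1],[[0.005,0.006,0.007],7.36,1],[[0.006,0.005,0.006],7.36,1],[[0.006,0.005,0.007],7.36,1]]
[[[0.007,0.004,0.006],7.36,1],[[0.008,0.003,0.007],7.36,1],[[0.008,0.002,0.006],7.36,1],[[0.007,0.0,0.007],7.36,1]]
end [0.5054 0.1966 0.245 ] [-180.      0.     83.28]
[[[0.0,0.0,0.0274],0.0,1],[[0.0001,0.0,0.0274],0.0,1],[[0.0,0.0,0.0274],0.0,1],[[0.0001,0.0001,0.0274],0.0,1],[[0.0,0.0,0.0274],0.0,1]]
end [0.5055 0.1968 0.108 ] [-180.      0.     83.28]
```

Request:
arm_command:
  moves:
    - [[-0.002,0.008,0.006],7.36,1]
    - [[-0.001,0.008,0.006],7.36,1]
    - [[0.0,0.008,0.006],7.36,1]
    - [[0.001,0.008,0.006],7.36,1]
    - [[0.002,0.007,0.007],7.36,1]
    - [[0.003,0.007,0.006],7.36,1]
    - [[0.004,0.007,0.006],7.36,1]
    - [[0.005,0.006,0.007],7.36,1]
    - [[0.006,0.005,0.006],7.36,1]
    - [[0.006,0.005,0.007],7.36,1]

```text
time: 9.15
tool_pos: [0.5022, 0.1645, 0.2688]
orientation: [-179.8, -0.0, 112.4]
ft_force: [-0.4, 0.1, -0.4]
opening: 0.0853
grip_force: 0.0
```

Request:
arm_command:
  moves:
    - [[0.007,0.004,0.006],7.36,1]
    - [[0.008,0.003,0.007],7.36,1]
    - [[0.008,0.002,0.006],7.36,1]
    - [[0.007,0.0,0.007],7.36,1]
    - [[0,0,0],0,1]
    - [[0,0,0],0,1]
    - [[0,0,0],0,1]
    - [[0,0,0],0,1]
    - [[0,0,0],0,1]
    - [[0,0,0],0,1]

```text
time: 10.15
tool_pos: [0.5059, 0.196, 0.2453]
orientation: [180.0, -0.0, 83.3]
ft_force: [0.7, 0.5, -0.1]
opening: 0.0853
grip_force: 0.0
```

```bash
python3 look.py w5 handle; python3 keep.py w5
```

```text
10.15 [0.5059 0.196  0.2453] [ 1.7997e+02 -1.0000e-02  8.3270e+01] [ 14.1   5.6  10.3  94.7  -0.  110.8]
arm {'n': 620, 'c': array([0.5305, 0.0923]), 'size': array([31.2, 17.1]), 'az': 7.53, 'z': np.float64(0.1648)}
mark {'n': 722, 'c': array([0.5006, 0.1583]), 'size': array([26. , 27.6]), 'az': 173.19, 'z': np.float64(0.1511)}
handle {'n': 5623, 'c': array([0.5056, 0.1979]), 'size': array([157.8,  28.6]), 'az': 83.29, 'z': np.float64(0.1511)}
```

Request:
arm_command:
  moves:
    - [[0.001,0,0.027],0,1]
    - [[0,0,0.027],0,1]
    - [[0,0,0.027],0,1]
    - [[0,0,0.027],0,1]
    - [[0,0,0.019],0,1]
    - [[0,0,0.01],0,1]
    - [[0,0,0],0,1]
    - [[0,0,0],0,0]
    - [[0,0,0],0,0]
    - [[0,0,0],0,0]
  force: 70

```text
time: 11.25
tool_pos: [0.5069, 0.1974, 0.1095]
orientation: [179.8, -0.1, 83.3]
ft_force: [-0.0, -0.3, -0.1]
opening: 0.044
grip_force: 0.0
```

Request:
arm_command:
  moves:
    - [[0,0,0],0,0]
    - [[0,0,0],0,0]
    - [[0,0,0],0,0]
    - [[0,0,0],0,0]
    - [[0,0,0],0,0]
    - [[0,0,-0.002],0,0]
    - [[0,0,-0.004],0,0]
    - [[0,0,-0.008],0,0]
    - [[0,0,-0.012],0,0]
    - [[0,0,-0.014],0,0]

```text
time: 12.25
tool_pos: [0.5054, 0.197, 0.1484]
orientation: [-179.9, 0.0, 83.3]
ft_force: [0.7, 0.3, -2.4]
opening: 0.0293
grip_force: 69.3
```

Request:
arm_command:
  moves:
    - [[0,0,-0.02],0,0]
    - [[0,0,-0.02],0,0]
    - [[0,0,-0.03],0,0]
    - [[0,0,-0.03],0,0]
    - [[0,0,-0.03],0,0]
    - [[0,0,-0.03],0,0]
    - [[0,0,-0.03],0,0]
    - [[0,0,-0.03],0,0]
    - [[0,0,-0.02],0,0]
    - [[0,0,-0.01],0,0]

```text
time: 13.25
tool_pos: [0.5061, 0.1972, 0.4022]
orientation: [179.7, -0.1, 83.3]
ft_force: [-0.4, 0.9, -3.5]
opening: 0.0292
grip_force: 69.5
```

Run:
```python
from h import *
s=manip.state();print(s["time"],s["tool_pos"],s["opening"],s["ft_force"],np.round(s["joint_positions"],1))
for c in("scene","top"):
    P=cloud(c,np.load(f"pics/{c}0.npy"),T_of(c));z=P[...,2];im=cv2.imread(f"pics/{c}0.png").astype(int);g=im.max(-1)
    nr=(abs(P[...,0]-.69)<.12)&(abs(P[...,1]+.30)<.10)
    def show(n,m):
        l,lab,st,_=cv2.connectedComponentsWithStats(m.astype(np.uint8))
        if l>1: print(c,n,rect(P,lab==1+np.argmax(st[1:,4])))
    show("base",nr&(z>.004)&(z<.025)&(g<75))
    show("headtop",nr&(z>.2)&(z<.225))
    show("head",nr&(z>.14)&(z<.225))
    show("barrel",nr&(z>.14)&(z<.225)&(g<70))
    m=nr&(z>.14)&(z<.225);print(np.round(np.percentile(P[m],[0,50,100],axis=0),3).tolist())
    x0,y0=(np.argwhere(m).min(0),np.argwhere(m).max(0));print(x0,y0)
p1=cv2.imread("pics/top0.png")[105:205,350:450];p2=cv2.imread("pics/scene0.png")[250:340,255:345]
cv2.imwrite("pics/cam.png",np.hstack([cv2.resize(p1,(400,400),interpolation=3),cv2.resize(p2,(400,400),interpolation=3)]))
```

```text
13.25 [0.50607984 0.19715808 0.40220882] 0.02921046804673335 [-0.39851905  0.89973264 -3.46939713] [ 14.2  12.9  37.3 114.   -0.  111. ]
scene headtop {'n': 472, 'c': array([ 0.7144, -0.3004]), 'size': array([87.2, 61.3]), 'az': 9.96, 'z': np.float64(0.2071)}
scene head {'n': 892, 'c': array([ 0.7038, -0.3033]), 'size': array([109.2,  62. ]), 'az': 11.03, 'z': np.float64(0.2019)}
scene barrel {'n': 70, 'c': array([ 0.6646, -0.3156]), 'size': array([17.9, 35.8]), 'az': 92.4, 'z': np.float64(0.1966)}
[[0.648, -0.335, 0.149], [0.719, -0.313, 0.202], [0.761, -0.264, 0.223]]
[260 282] [294 321]
top base {'n': 545, 'c': array([ 0.7135, -0.2967]), 'size': array([ 98.2, 101.2]), 'az': 100.36, 'z': np.float64(0.0136)}
top headtop {'n': 558, 'c': array([ 0.7016, -0.2992]), 'size': array([106.3,  58.2]), 'az': 9.78, 'z': np.float64(0.2085)}
top head {'n': 792, 'c': array([ 0.7005, -0.2988]), 'size': array([108.4,  59.3]), 'az': 9.78, 'z': np.float64(0.2068)}
top barrel {'n': 159, 'c': array([ 0.662 , -0.3084]), 'size': array([29.5, 46. ]), 'az': 99.4, 'z': np.float64(0.1969)}
[[0.645, -0.331, 0.155], [0.7, -0.294, 0.207], [0.758, -0.262, 0.223]]
[116 396] [155 422]
```

View pics/cam.png

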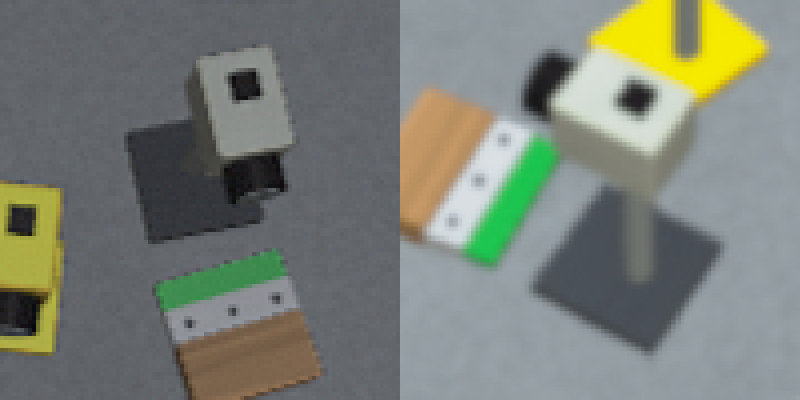

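The chosen camera's +x axis is at azimuth about 9.9°, and the lens is at about (0.648, -0.309, 0.180). Moves can only turn about the tool axis, so any tip has to come from the arm's reach limit. I'll go to azimuth 9.9° at a safe height and feel for that limit.

Run:
```python
from h import *
plan([.6,.105,.45],-16.6,6,claw=0,nd=3)
```

```text
[[[-0.013,0.017,-0.008],-2.77,0],[[-0.014,0.017,-0.008],-2.77,0],[[-0.015,0.016,-0.008],-2.77,0],[[-0.016,0.015,-0.008],-2.77,0],[[-0.017,0.015,-0.008],-2.77,0],[[-0.017,0.013,-0.007],-2.77,0]]
end [0.5995 0.105  0.4496] [ 1.7964e+02 -3.0000e-02  9.9880e+01]
```

Request:
arm_command:
  moves:
    - [[-0.013,0.017,-0.008],-2.77,0]
    - [[-0.014,0.017,-0.008],-2.77,0]
    - [[-0.015,0.016,-0.008],-2.77,0]
    - [[-0.016,0.015,-0.008],-2.77,0]
    - [[-0.017,0.015,-0.008],-2.77,0]
    - [[-0.017,0.013,-0.007],-2.77,0]
    - [[0,0.03,0],0,0]
    - [[0,0.03,0],0,0]
    - [[0,0.03,0],0,0]
    - [[0,0.03,0],0,0]

```text
time: 14.25
tool_pos: [0.6122, 0.1079, 0.4254]
orientation: [-178.3, -0.8, 99.9]
ft_force: [0.9, -0.5, -1.8]
opening: 0.0292
grip_force: 72.9
```

Run:
```python
from h import *
s=manip.state();print(s["time"],s["tool_pos"],s["orientation"],np.round(s["joint_positions"],2),s["ft_force"],s["opening"])
```

```text
14.25 [0.6121742  0.10789387 0.42536649] [-178.33701794   -0.75812523   99.90382275] [  3.53  41.59  81.35 131.49   0.57  83.6 ] [ 0.90667362 -0.54132709 -1.76304737] 0.029215942677231665
```

Request:
arm_command:
  moves:
    - [[0,-0.02,-0.02],0,0]
    - [[0,-0.02,-0.02],0,0]
    - [[0,-0.02,-0.02],0,0]
    - [[0,0,-0.03],0,0]
    - [[0,0,-0.03],0,0]
    - [[0,0,-0.03],0,0]
    - [[0,0,-0.03],0,0]
    - [[0,0,-0.03],0,0]
    - [[0,0,-0.03],0,0]
    - [[0,0,-0.03],0,0]

```text
time: 15.25
tool_pos: [0.553, 0.0979, 0.5589]
orientation: [168.7, 0.8, 99.8]
ft_force: [0.3, -0.5, -1.6]
opening: 0.0293
grip_force: 73.0
```

Run:
```python
from h import *
s=manip.state();print(s["time"],s["tool_pos"],s["orientation"],np.round(s["joint_positions"],2),s["ft_force"],s["opening"])
print(R.from_euler("xyz",s["orientation"],degrees=True).as_matrix()[:,2])
```

```text
15.25 [0.55297938 0.09792646 0.55885664] [168.74826861   0.81619543  99.75743903] [  2.89  28.62  81.34 131.45   0.54  83.11] [ 0.312099   -0.52402044 -1.61426245] 0.02930573462471762
[ 0.19466514  0.01929952 -0.98067987]
```

The arm gives up tilt at its limit in the wanted direction, 11° so far. I'll keep going, and swing to j1 of about 10° so the tip is square to the camera.

Request:
arm_command:
  moves:
    - [[0.022,0,0],0,0]
    - [[0.022,0,0],0,0]
    - [[0.022,0,0],0,0]
    - [[0,-0.012,-0.028],0,0]
    - [[0,-0.012,-0.028],0,0]
    - [[0,-0.012,-0.028],0,0]
    - [[0,-0.012,-0.028],0,0]
    - [[0,-0.012,-0.028],0,0]
    - [[0,0,0],0,0]
    - [[0,0,0],0,0]

```text
time: 16.25
tool_pos: [0.4904, 0.1601, 0.6244]
orientation: [161.7, 0.9, 99.7]
ft_force: [0.2, -1.0, -3.2]
opening: 0.0294
grip_force: 73.3
```

```bash
cat > st.py <<'E'
from h import *
s=manip.state();M=R.from_euler("xyz",s["orientation"],degrees=True).as_matrix()
print(s["time"],np.round(s["tool_pos"],4),np.round(s["orientation"],2),np.round(s["joint_positions"],2),np.round(s["ft_force"],1),round(s["opening"],4))
z=M[:,2];print("tilt",np.degrees(np.arccos(-z[2])),"az",np.degrees(np.arctan2(z[1],z[0])),"x level",np.degrees(np.arcsin(M[2,0])),"x az",np.degrees(np.arctan2(M[1,0],M[0,0])),"edge",np.round(s["tool_pos"]+.073*z,4))
E
python3 st.py
```

```text
16.25 [0.4904 0.1601 0.6244] [161.68   0.9   99.72] [ 11.51  21.62  81.34 131.43  -1.42  91.42] [ 0.2 -1.  -3.2] 0.0294
tilt 18.34068758650515 az 6.992742317996708 x level -0.9027467869565143 x az 99.71715996832158 edge [0.5132 0.1629 0.5551]
```

Request:
arm_command:
  moves:
    - [[0,-0.016,-0.034],0,0]
    - [[0,-0.016,-0.034],0,0]
    - [[0,-0.016,-0.034],0,0]
    - [[0,-0.016,-0.034],0,0]
    - [[0,-0.016,-0.034],0,0]
    - [[0,-0.016,-0.034],0,0]
    - [[0,-0.016,-0.034],0,0]
    - [[0,-0.016,-0.034],0,0]
    - [[0,0,0],0,0]
    - [[0,0,0],0,0]

```text
time: 17.25
tool_pos: [0.3707, 0.1592, 0.7361]
orientation: [147.6, 0.7, 99.9]
ft_force: [0.6, 0.6, -2.7]
opening: 0.0291
grip_force: 73.4
```

```bash
python3 st.py
```

```text
17.25 [0.3707 0.1592 0.7361] [147.61   0.69  99.88] [ 17.26   7.76  81.32 131.44  -4.52  95.88] [ 0.6  0.6 -2.7] 0.0291
tilt 32.39992638066581 az 8.799415501432305 x level -0.6863688509318688 x az 99.88107881009972 edge [0.4094 0.1652 0.6745]
```

Request:
arm_command:
  moves:
    - [[-0.002,-0.016,-0.034],0,0]
    - [[-0.002,-0.016,-0.034],0,0]
    - [[-0.002,-0.016,-0.034],0,0]
    - [[-0.002,-0.016,-0.034],0,0]
    - [[0,-0.006,-0.015],0,0]
    - [[0,0,0],0,0]
    - [[0,0,0],0,0]
    - [[0,0,0],0,0]
    - [[0,0,0],0,0]
    - [[0,0,0],0,0]

```text
time: 18.25
tool_pos: [0.2973, 0.1471, 0.7849]
orientation: [139.9, 0.0, 100.3]
ft_force: [-1.0, 0.1, -2.7]
opening: 0.0291
grip_force: 73.1
```

```bash
python3 st.py
```

```text
18.25 [0.2973 0.1471 0.7849] [1.3990e+02 3.0000e-02 1.0035e+02] [ 21.68   0.3   81.28 131.43  -7.3   98.69] [-1.   0.1 -2.7] 0.0291
tilt 40.10295200797617 az 10.30967709493754 x level -0.03310833547340815 x az 100.34899040355612 edge [0.3436 0.1555 0.7291]
```

Run:
```python
from h import *
s=manip.state();z=R.from_euler("xyz",s["orientation"],degrees=True).as_matrix()[:,2]
e=np.array([.648,-.309,.18])-.12*np.array([np.cos(np.radians(9.9)),np.sin(np.radians(9.9)),0])
t=e-.073*z;print(t)
plan(t+[-.08,0,.06],0,20,claw=0,nd=3)
```

```text
[ 0.48352219 -0.33804728  0.23583684]
[[[-0.025,-0.015,0.019],0.0,0],[[-0.025,-0.015,0.019],0.0,0],[[-0.025,-0.015,0.019],0.0,0],[[-0.025,-0.015,0.019],0.0,0],[[-0.025,-0.015,0.019],0.0,0],[[-0.025,-0.015,0.019],0.0,0],[[-0.025,-0.015,0.019],0.0,0],[[-0.025,-0.015,0.019],0.0,0],[[-0.025,-0.015,0.019],0.0,0],[[-0.025,-0.015,0.019],0.0,0]]
[[[-0.025,-0.015,0.02],0.0,0],[[-0.025,-0.015,0.019],0.0,0],[[-0.025,-0.015,0.02],0.0,0],[[-0.024,-0.015,0.019],0.0,0],[[-0.025,-0.015,0.02],0.0,0],[[-0.024,-0.015,0.019],0.0,0],[[-0.025,-0.015,0.02],0.0,0],[[-0.024,-0.016,0.019],0.0,0],[[-0.025,-0.015,0.02],0.0,0],[[-0.024,-0.016,0.019],0.0,0]]
end [ 0.4032 -0.3381  0.2962] [1.3990e+02 3.0000e-02 1.0035e+02]
```

Request:
arm_command:
  moves:
    - [[0,-0.019,0.023],0,0]
    - [[0,-0.019,0.023],0,0]
    - [[-0.01,-0.017,0.02],0,0]
    - [[-0.02,-0.015,0.019],0,0]
    - [[-0.025,-0.015,0.019],0,0]
    - [[-0.025,-0.015,0.019],0,0]
    - [[-0.025,-0.015,0.019],0,0]
    - [[-0.025,-0.015,0.019],0,0]
    - [[-0.025,-0.015,0.019],0,0]
    - [[0,0,0],0,0]

```text
time: 19.25
tool_pos: [0.3279, -0.0022, 0.5854]
orientation: [140.6, -0.3, 99.6]
ft_force: [0.3, -1.2, -2.6]
opening: 0.029
grip_force: 72.9
```

```bash
python3 st.py
python3 - <<'E'
from h import *
plan([.4035,-.338,.296],0,14,claw=0,nd=3)
E
```

```text
19.25 [ 0.3279 -0.0022  0.5854] [140.6   -0.34  99.62] [-45.28 -37.6   12.35 114.9   31.46  42.39] [ 0.3 -1.2 -2.6] 0.029
tilt 39.39931934823393 az 10.038827616188547 x level 0.3415371873232475 x az 99.6230147934661 edge [0.3735 0.0059 0.529 ]
[[[-0.025,-0.012,0.017],0.0,0],[[-0.025,-0.012,0.017],0.0,0],[[-0.025,-0.012,0.017],0.0,0],[[-0.025,-0.012,0.017],0.0,0],[[-0.025,-0.012,0.017],0.0,0],[[-0.024,-0.012,0.017],0.0,0],[[-0.025,-0.012,0.016],0.0,0],[[-0.024,-0.012,0.017],0.0,0],[[-0.025,-0.012,0.016],0.0,0],[[-0.024,-0.012,0.017],0.0,0]]
[[[-0.025,-0.012,0.016],0.0,0],[[-0.024,-0.012,0.017],0.0,0],[[-0.025,-0.012,0.016],0.0,0],[[-0.024,-0.012,0.017],0.0,0]]
end [ 0.4037 -0.3375  0.2959] [140.6   -0.34  99.62]
```

Request:
arm_command:
  moves:
    - [[-0.025,-0.012,0.017],0,0]
    - [[-0.025,-0.012,0.017],0,0]
    - [[-0.025,-0.012,0.017],0,0]
    - [[-0.025,-0.012,0.017],0,0]
    - [[-0.025,-0.012,0.017],0,0]
    - [[-0.024,-0.012,0.017],0,0]
    - [[-0.025,-0.012,0.016],0,0]
    - [[-0.024,-0.012,0.017],0,0]
    - [[0,0,0],0,0]
    - [[0,0,0],0,0]

```text
time: 20.25
tool_pos: [0.3758, -0.1876, 0.4255]
orientation: [140.1, -0.1, 100.5]
ft_force: [-0.9, -0.1, -2.4]
opening: 0.029
grip_force: 72.9
```

```bash
python3 st.py
python3 - <<'E'
from h import *
plan([.4035,-.338,.296],0,10,claw=0,nd=3)
E
```

```text
20.25 [ 0.3758 -0.1876  0.4255] [ 1.4014e+02 -1.0000e-01  1.0046e+02] [-65.26 -30.68  -7.28 101.85  38.42  18.35] [-0.9 -0.1 -2.4] 0.029
tilt 39.8559177585634 az 10.578111318299504 x level 0.1022035171056146 x az 100.45568577496819 edge [ 0.4218 -0.1791  0.3694]
[[[-0.015,-0.008,0.01],0.0,0],[[-0.015,-0.008,0.01],0.0,0],[[-0.015,-0.008,0.01],0.0,0],[[-0.015,-0.008,0.01],0.0,0],[[-0.016,-0.008,0.01],0.0,0],[[-0.015,-0.009,0.01],0.0,0],[[-0.016,-0.008,0.01],0.0,0],[[-0.015,-0.009,0.01],0.0,0],[[-0.016,-0.008,0.01],0.0,0],[[-0.015,-0.009,0.009],0.0,0]]
end [ 0.4033 -0.3379  0.296 ] [ 1.4014e+02 -1.0000e-01  1.0046e+02]
```

Request:
arm_command:
  moves:
    - [[-0.015,-0.008,0.01],0,0]
    - [[-0.015,-0.008,0.01],0,0]
    - [[-0.015,-0.008,0.01],0,0]
    - [[-0.015,-0.008,0.01],0,0]
    - [[-0.016,-0.008,0.01],0,0]
    - [[-0.015,-0.009,0.01],0,0]
    - [[-0.016,-0.008,0.01],0,0]
    - [[-0.015,-0.009,0.01],0,0]
    - [[-0.016,-0.008,0.01],0,0]
    - [[-0.015,-0.009,0.009],0,0]

```text
time: 21.25
tool_pos: [0.4031, -0.3397, 0.2952]
orientation: [140.1, -0.0, 100.4]
ft_force: [0.7, -1.1, -2.9]
opening: 0.0292
grip_force: 73.0
```

```bash
python3 st.py; python3 look.py w6 lens
python3 - <<'E'
from h import *
p,d=manip.capture("top");cv2.imwrite("pics/top1.png",p);np.save("pics/top1.npy",d)
q,d=manip.capture("scene");cv2.imwrite("pics/scene1.png",q);np.save("pics/scene1.npy",d)
w=cv2.imread("pics/w6.png")
cv2.imwrite("pics/mix.png",np.vstack([np.hstack([cv2.resize(p[100:340,300:540],(400,300)),cv2.resize(q[130:370,130:370],(400,300))]),cv2.copyMakeBorder(cv2.resize(w,(480,300)),0,0,0,320,0)]))
E
```

```text
21.25 [ 0.4031 -0.3397  0.2952] [ 1.4009e+02 -4.0000e-02  1.0040e+02] [-70.51 -14.   -11.01  85.51  39.32  11.78] [ 0.7 -1.1 -2.9] 0.0292
tilt 39.91003428687129 az 10.44829610383638 x level 0.04267806611481561 x az 100.39727185480892 edge [ 0.4492 -0.3312  0.2392]
21.25 [ 0.4031 -0.3397  0.2952] [ 1.4009e+02 -4.0000e-02  1.0040e+02] [-70.5 -14.  -11.   85.5  39.3  11.8]
lens [373.5   3.3] 0.95 [ 0.5451 -0.1235  0.1792]
lens [394.6 182.1] 0.62 [ 0.6463 -0.3137  0.1783]
```

View pics/mix.png

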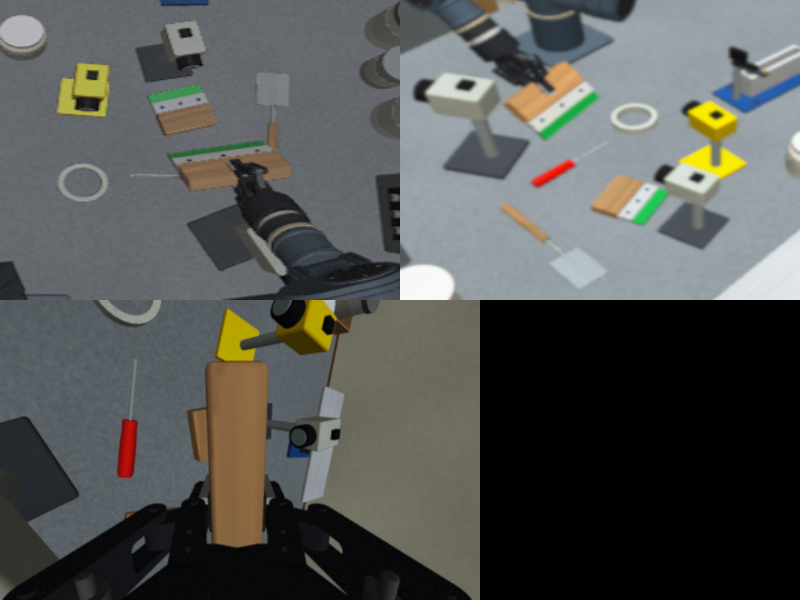

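The squeegee is held with its blade towards the small white camera (wrist view lens at about (395,182)), and nothing else has been touched. I'll measure the blade edge and lens once more.

Run:
```python
from h import *
import pickle
s=manip.state();M=R.from_euler("xyz",s["orientation"],degrees=True).as_matrix();o=np.array(s["tool_pos"])
for c in("top","scene"):
    T=T_of(c);P=cloud(c,np.load(f"pics/{c}1.npy"),T);im=cv2.imread(f"pics/{c}1.png").astype(int);b,g,r=im[...,0],im[...,1],im[...,2]
    L=(P-o)@M
    m=(g>r+30)&(g>b+30)&(P[...,2]>.15)&(abs(P[...,0]-.45)<.12)&(abs(P[...,1]+.33)<.13)
    q=L[m];print(c,"blade n",m.sum(),"x range",np.percentile(q[:,0],[0,1,99,100]).round(4),"z range",np.percentile(q[:,2],[1,99,100]).round(4),"y",np.median(q[:,1]).round(4), "slope z vs x",np.round(np.polyfit(q[:,0],q[:,2],1)[0],4),"y vs x",np.round(np.polyfit(q[:,0],q[:,1],1)[0],4))
    h=(r>g+20)&(g>b+10)&(abs(L).max(-1)<.1)&(P[...,2]>.2);q=L[h];print("  handle x",np.percentile(q[:,0],[0,1,99,100]).round(4),"z",np.percentile(q[:,2],[1,99]).round(4),"y",np.percentile(q[:,1],[1,99]).round(4))
s,d=pickle.load(open("pics/w6.pkl","rb"));T=T_of("wrist",s);P=cloud("wrist",d,T)
nr=(abs(P[...,0]-.69)<.12)&(abs(P[...,1]+.30)<.07)&(P[...,2]>.13)&(P[...,2]<.23);im=cv2.imread("pics/w6.png")
print("head",rect(P,nr));dk=nr&(im.max(-1)<75);print("barrel",rect(P,dk))
a=np.array([np.cos(np.radians(10)),np.sin(np.radians(10))])
u=P[...,:2]@a
for mm in(dk,):
    f=mm&(u<np.percentile(u[mm],30));print("front face median",np.median(P[f],axis=0).round(4),"u pct",np.percentile(u[mm],[0,5,20,50]).round(4), "z",np.percentile(P[mm][:,2],[1,99]).round(4),"lat",np.percentile(P[mm][:,:2]@[-a[1],a[0]],[1,99]).round(4))
print("lens est u,lat",np.array([.648,-.309])@a,np.array([.648,-.309])@[-a[1],a[0]])
```

```text
top blade n 210 x range [-0.0768 -0.0749  0.0803  0.0812] z range [0.0557 0.0754 0.0756] y 0.0019 slope z vs x -0.004 y vs x 0.0021
  handle x [-0.0767 -0.0744  0.0807  0.0829] z [-0.0411  0.0169] y [-0.0137  0.0154]
scene blade n 365 x range [-0.0798 -0.0788  0.0793  0.0812] z range [0.0523 0.0769 0.0779] y 0.0027 slope z vs x 0.0014 y vs x -0.0023
  handle x [-0.0818 -0.0794  0.0783  0.0834] z [-0.0382  0.0233] y [-0.0086  0.0244]
head {'n': 2636, 'c': array([ 0.6981, -0.3036]), 'size': array([106.7,  58.5]), 'az': 11.0, 'z': np.float64(0.2017)}
barrel {'n': 1349, 'c': array([ 0.6961, -0.304 ]), 'size': array([102.6,  58.5]), 'az': 10.82, 'z': np.float64(0.1915)}
front face median [ 0.6469 -0.3118  0.1824] u pct [0.5812 0.5823 0.5834 0.5874] z [0.1604 0.2198] lat [-0.4464 -0.3908]
lens est u,lat 0.5844981370528294 -0.41682961480894315
```

Run:
```python
from h import *
s=manip.state();M=R.from_euler("xyz",s["orientation"],degrees=True).as_matrix()
t=np.array([.5291,-.3319,.180])-.074*M[:,2]-.001*M[:,0];print(t)
plan(t,0,8,claw=0)
```

```text
[ 0.48258538 -0.34158311  0.23674176]
[[[-0.0022,0.0027,0.0119],0.0,0],[[-0.0022,0.0027,0.0119],0.0,0],[[-0.0022,0.0027,0.0119],0.0,0],[[-0.0022,0.0027,0.0119],0.0,0],[[-0.0022,0.0027,0.0119],0.0,0],[[-0.0022,0.0027,0.0119],0.0,0],[[-0.0022,0.0027,0.0119],0.0,0],[[-0.0021,0.0027,0.012],0.0,0]]
end [ 0.4826 -0.3416  0.2367] [ 1.4007e+02 -1.4000e-01  1.0039e+02]
```

Request:
arm_command:
  moves:
    - [[-0.0022,0.0027,0.0119],0,0]
    - [[-0.0022,0.0027,0.0119],0,0]
    - [[-0.0022,0.0027,0.0119],0,0]
    - [[-0.0022,0.0027,0.0119],0,0]
    - [[-0.0022,0.0027,0.0119],0,0]
    - [[-0.0022,0.0027,0.0119],0,0]
    - [[-0.0022,0.0027,0.0119],0,0]
    - [[-0.0022,0.0027,0.012],0,0]
    - [[0,0,0],0,0]
    - [[0,0,0],0,0]

```text
time: 22.45
tool_pos: [0.4828, -0.3413, 0.2385]
orientation: [140.1, 0.0, 100.5]
ft_force: [-0.0, -0.3, -2.2]
opening: 0.0292
grip_force: 73.1
```

```bash
python3 st.py
python3 - <<'E'
from h import *
s=manip.state();M=R.from_euler("xyz",s["orientation"],degrees=True).as_matrix();o=np.array(s["tool_pos"])
print(o+.074*M[:,2]+.001*M[:,0])
im,d=manip.capture("scene");T=T_of("scene");P=cloud("scene",d,T);im=im.astype(int);b,g,r=im[...,0],im[...,1],im[...,2]
L=(P-o)@M;m=(g>r+30)&(g>b+30)&(abs(L).max(-1)<.1);q=L[m];print(m.sum(),np.percentile(q,[1,99],axis=0).round(4))
m2=m&(L[...,2]>.065);print("edge pts",np.median(P[m2],axis=0).round(4))
E
```

```text
22.45 [ 0.4828 -0.3413  0.2385] [1.4006e+02 3.0000e-02 1.0045e+02] [-61.25  -9.71 -14.17  70.78  37.55  23.33] [-0.  -0.3 -2.2] 0.0292
tilt 39.943220177301974 az 10.419023004144123 x level -0.029751762306684203 x az 100.45455122268575 edge [ 0.5288 -0.3328  0.1825]
[ 0.52929709 -0.3317213   0.18178205]
347 [[-0.0778 -0.0023  0.0519]
 [ 0.08    0.0116  0.0768]]
edge pts [ 0.5308 -0.3347  0.1868]
```

The edge is within about 2 mm of the target. I'll let it settle for one call, lowering it a millimetre, and check the keeper once more in the top view before handing in.

Request:
arm_command:
  moves:
    - [[0,-0.0006,0.0008],0,0]
    - [[0,0,0],0,0]
    - [[0,0,0],0,0]
    - [[0,0,0],0,0]
    - [[0,0,0],0,0]
    - [[0,0,0],0,0]
    - [[0,0,0],0,0]
    - [[0,0,0],0,0]
    - [[0,0,0],0,0]
    - [[0,0,0],0,0]

```text
time: 23.5
tool_pos: [0.4828, -0.3418, 0.2369]
orientation: [140.1, 0.0, 100.4]
ft_force: [-0.1, 0.8, -3.2]
opening: 0.0297
grip_force: 73.1
```

```bash
python3 st.py
python3 - <<'E'
from h import *
im,d=manip.capture("top");P=cloud("top",d,T_of("top"));z=P[...,2]
m=(np.hypot(P[...,0]-.4928,P[...,1]-.0868)<.04)&(z>.19)&(z<.22);print("bar",rect(P,m))
print(manip.finish_job())
E
```

```text
23.5 [ 0.4828 -0.3418  0.2369] [1.4007e+02 3.0000e-02 1.0041e+02] [-61.26  -9.66 -14.3   70.59  37.53  23.36] [-0.1  0.8 -3.2] 0.0297
tilt 39.927089944236414 az 10.383346964701692 x level -0.026083392541879566 x az 100.41451240019704 edge [ 0.5289 -0.3333  0.181 ]
bar {'n': 65, 'c': array([0.4923, 0.09  ]), 'size': array([40.7, 11.6]), 'az': 3.48, 'z': np.float64(0.2045)}
the job is handed in; nothing more can be done
None
```

Job handed in at 23.5 s: the keeper was turned to the mark, then the squeegee was lifted out and is held about 12 cm in front of the small white camera's lens, at lens height, edge level and tipped 40° (verdict not shown).

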